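# Point out the unfinished roofing screw and the driver for it

## Task

One roofing screw on the corrugated hatch has not been driven home: show the fitter which by pointing down at it with your fingertips about two centimetres above its head and staying there for two to three seconds; then, in the same way, point from just above at the red cordless driver with the hex socket that he should use, and stay pointing at it when you finish. Touch nothing at all, and do not bring your fingertips down over any of the finished screws or over the green drill, so that there is no mistaking what you mean.

Things in the scene. Friction and masses are not known exactly. Their poses are not given: they have to be found in the camera images.
- hatch: The hatch lying flat on the bench: grey corrugated steel sheet, 190 mm (along its x, the way the ridges run) by 380 mm (its y), on a frame of 25 mm galvanised square tube; five ridges 76 mm apart, ridge tops 43 mm above the bench. Origin under its centre on the bench, z up. The six screws go through three ridges into the two long tubes, at x = -70 and +70 mm, y = -152, 0 and +152 mm. Fixed.
- screw1_top (a point): One of the six hexagon-head roofing screws of the hatch, zinc-coloured with a 25 mm black rubber washer; this point is the centre of the top of its head, 11 mm across and 12 mm above the underside of its washer. Five of the six are home (head top 55 mm above the bench, washer on the sheet); exactly one, any of the six places, stands 22 to 30 mm higher on its bare shank. Fixed; z up.
- screw2_top (a point): One of the six hexagon-head roofing screws of the hatch, zinc-coloured with a 25 mm black rubber washer; this point is the centre of the top of its head, 11 mm across and 12 mm above the underside of its washer. Five of the six are home (head top 55 mm above the bench, washer on the sheet); exactly one, any of the six places, stands 22 to 30 mm higher on its bare shank. Fixed; z up.
- screw3_top (a point): One of the six hexagon-head roofing screws of the hatch, zinc-coloured with a 25 mm black rubber washer; this point is the centre of the top of its head, 11 mm across and 12 mm above the underside of its washer. Five of the six are home (head top 55 mm above the bench, washer on the sheet); exactly one, any of the six places, stands 22 to 30 mm higher on its bare shank. Fixed; z up.
- screw4_top (a point): One of the six hexagon-head roofing screws of the hatch, zinc-coloured with a 25 mm black rubber washer; this point is the centre of the top of its head, 11 mm across and 12 mm above the underside of its washer. Five of the six are home (head top 55 mm above the bench, washer on the sheet); exactly one, any of the six places, stands 22 to 30 mm higher on its bare shank. Fixed; z up.
- screw5_top (a point): One of the six hexagon-head roofing screws of the hatch, zinc-coloured with a 25 mm black rubber washer; this point is the centre of the top of its head, 11 mm across and 12 mm above the underside of its washer. Five of the six are home (head top 55 mm above the bench, washer on the sheet); exactly one, any of the six places, stands 22 to 30 mm higher on its bare shank. Fixed; z up.
- screw6_top (a point): One of the six hexagon-head roofing screws of the hatch, zinc-coloured with a 25 mm black rubber washer; this point is the centre of the top of its head, 11 mm across and 12 mm above the underside of its washer. Five of the six are home (head top 55 mm above the bench, washer on the sheet); exactly one, any of the six places, stands 22 to 30 mm higher on its bare shank. Fixed; z up.
- driver_top (a point): Red cordless driver upright on its 118 x 76 mm battery, loose, 1.6 kg. Level 64 mm motor housing from 62 mm behind (+x) to 56 mm ahead (-x) of this point, then a metal nose and a 16 mm steel hex socket to 165 mm ahead. Point: top of the housing over the battery's middle, 212 mm above the bench; axes are the tool's, -x along its nose (away from the robot), z up.
- drill_top (a point): Green cordless drill upright on its 118 x 76 mm battery, loose, 1.6 kg. Level 64 mm motor housing from 62 mm behind (+x) to 56 mm ahead (-x) of this point, then a black chuck and thin twist bit to 188 mm ahead. Point: top of the housing over the battery's middle, 212 mm above the bench; axes are the tool's, -x along its nose (away from the robot), z up. Across the hatch from the driver.
- tape: Yellow tape measure lying flat, 76 x 70 mm, 38 mm tall; origin under its centre. To be left alone.
- hammer: Hammer lying beyond the hatch, 300 mm long, under 50 mm tall; origin on the bench. To be left alone.
- screw_tub: Blue open tub of spare screws, 120 x 90 mm, 50 mm tall; origin under its centre. To be left alone.

How it is judged:
By the outcome, as a careful person would: the job done as asked, in the order asked, and still so for the second after the job is handed in, with the robot touching nothing.
It also fails if it takes over 46 s, if anything falls off the work surface, if the arm or the gripper's body presses on something with over 40 N, if the wrist force passes 120 N, or if a joint passes its speed limit or range.

## Robot

A 6-joint arm with a two-finger parallel gripper is mounted at the origin on the work surface. World frame = base frame: x ahead of the robot, y to its left, z up, the work surface at z = 0. Lengths are in mm, angles in rad, forces in N, time in s.
With the tool pointing down it reaches from about 250 to 775 mm from the base axis. Payload 4 kg.
Tool frame: the origin (TCP) lies midway between the tips of the shut fingers; the grasp point (between the pads) lies 19 mm behind it; y points along the fingers, x is the direction in which the jaws open and shut, and the axes are right-handed (so a half turn about y gives the same grasp; the last joint's range is limited). The gripper opens to 85 mm and grips with 20 to 120 N. Pads are 22 mm wide; open, the fingers measure 114 mm over their backs; the gripper's body (76 mm by 85 mm) begins 54 mm behind the grasp point. The pads swing forward as they close: fully open they stand 13 mm farther back than shut.
Start: joints at [1.136, 0.087, 1.371, -0, 1.684, -0.103], TCP at [179.171, 520.019, 192.941] pointing down, gripper open.
Joint ranges: [-3.1, 3.1], [-0.76, 2.03], [0.27, 2.55], [-1.08, 4.22], [0.17, 2.65], [-2.57, 2.57]. Speed limits (rad/s): [2.79, 2.79, 3.14, 3.14, 3.14, 3.14].

## Interface

Orientations are given as a unit quaternion [w, x, y, z].
In Python, from bench import read_state, read_camera, hand_in gives the robot as it stands.
- The arm moves only by the tool arm_command, never from a script. Its argument "moves" is a list of rows, each a list of 3 entries, a list of its own where there are three numbers: the shift along the tool's x, y, z in units of 40 mm (1.0 is 40 mm), then the turn about the tool's y in units of 8 degrees (1.0 is 8 degrees), then the finger opening in mm, from 0 to 85.4. In form: [[[tx, ty, tz], twist, claw], ...]. A call has 1 to 12 rows; each row shifts and turns the commanded pose from where the row before left it, along the tool's axes as they then stand; what a row does not reach is not made up. A row lasts 1/10 s, in which the tool goes at most 50 mm and 8.59 degrees, less where a joint would pass 70% of its speed; a pose out of reach is approached as far as the arm can. A call is refused whole if a number of a shift passes 1 or a number of a turn 1, either way. A call with a gripper value outside its range is refused whole. The fingers move at their own pace and stop on an object; "newtons" is the grip in N (left out, the last holds). Time passes only in rows, so rows that do not move let the fingers close. It gives the time, the measured TCP pose, the force and the opening at its end, in the units of the state.
- read_state(): the state, without advancing time (a new reading comes with each control period).
- read_camera(name): name is "side" or "top"; returns a dict with "img" (480x640x3 uint8, blue, green, red), "z_map" (480x640 float32, mm along the optical axis (not along the pixel's ray), 0 where there is no reading), "fx", "fy", "cx", "cy" (pixels), "k1" (the pictures are not rectified: a ray, as slopes to the right and down, at radius r is drawn at 1 + k1 r^2 times it, then the intrinsics apply), "extrinsics" (4x4, takes a point from camera to world coordinates). Camera axes: x right, y down, z forward; pixel columns grow to the right and rows downward; lengths in mm; the calibration is good to about 2 mm. A picture is of the moment at which its call begins.
- hand_in(): hands the job in, once; it reports no verdict.
The state is a dict: "clock": time; "q": joint angles; "joint_velocities": joint speeds; "joint_torque": joint torques, N m; "tcp_pos": TCP position; "orientation": TCP orientation; "ft_force": force on the tool from outside, world axes, zero at the start; "moment": the same for the moment, N m; "width": opening from 0.0 (shut) to 1.0 (fully open).
Only numpy, scipy, OpenCV 4.12 (cv2) and the standard library are available. Lean on these libraries where they do the work, as an engineer would, in place of code of your own. Each camera call takes 0.05 s, during which the arm holds its last target.

## Working session

There is one attempt and no reset: what is moved stays moved. The work goes in short steps, Python scripts to look and compute and a tool call to move; the robot and the scene stay as the last step left them, time stands still between calls to the robot, and variables do not carry over. Pictures are saved under pics/ and viewed, and the job is handed in when it is done.

Besides the shell and the picture viewer there is one more tool, called as name(argument=value, ...) on one line, values as JSON. arm_command: Moves the arm, as the interface text tells. Its arguments: {"type":"object","properties":{"moves":{"type":"array"},"newtons":{"type":"number"}},"required":["moves"]}

```bash
mkdir -p pics; ls; python3 - <<'E'
from bench import read_state, read_camera
import cv2,pickle
print(read_state())
for n in("side","top"):
    c=read_camera(n); cv2.imwrite(f"pics/{n}0.png",c["img"]); pickle.dump(c,open(f"{n}0.pkl","wb"))
    print({k:v for k,v in c.items() if k not in("img","z_map")})
E
```

```text
pics
{'clock': 0.0, 'q': array([ 1.13592590e+00,  8.79725591e-02,  1.37225515e+00, -3.12743666e-05,
        1.68356875e+00, -1.03080093e-01]), 'joint_velocities': array([ 0.00094143, -0.00103083, -0.00084903,  0.00055394, -0.00077504,
        0.0019277 ]), 'joint_torque': array([ 3.78532723e-04, -3.51857865e+01, -3.13273537e+01,  5.06608899e-06,
        1.08954823e-02,  3.49520413e-06]), 'tcp_pos': array([178.9181951 , 519.48189827, 191.72914557]), 'orientation': array([-0.57530918,  0.57609775,  0.40989445, -0.4112387 ]), 'ft_force': array([ 0.04324409, -0.18066371,  0.28414428]), 'moment': array([0.01851705, 0.05128088, 0.00063072]), 'width': 0.9961923064132754}
{'fx': 613.7464075523387, 'fy': 613.7464075523387, 'cx': 327.6516863280266, 'cy': 226.9884809558442, 'k1': -0.13705996550153987, 'extrinsics': array([[ 7.63895506e-01, -4.27608249e-01,  4.83337192e-01,
        -5.59874178e+01],
       [-6.45037508e-01, -4.82999650e-01,  5.92146900e-01,
        -7.45656991e+02],
       [-1.97552043e-02, -7.64108974e-01, -6.44784621e-01,
         9.49565464e+02],
       [ 0.00000000e+00,  0.00000000e+00,  0.00000000e+00,
         1.00000000e+00]])}
{'fx': 458.8433369654318, 'fy': 458.8433369654318, 'cx': 314.9409903141071, 'cy': 242.3475980155346, 'k1': 0.016801451795794554, 'extrinsics': array([[-1.35602925e-04, -9.83841227e-01,  1.79043070e-01,
         3.85357506e+02],
       [-9.99997838e-01, -2.38076020e-04, -2.06560152e-03,
         1.29406423e+01],
       [ 2.07484979e-03, -1.79042963e-01, -9.83839068e-01,
         1.07861395e+03],
       [ 0.00000000e+00,  0.00000000e+00,  0.00000000e+00,
         1.00000000e+00]])}
```

View pics/side0.png

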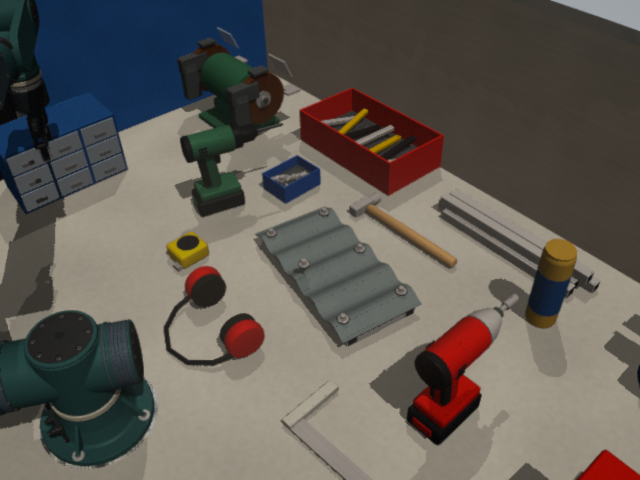

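View pics/top0.png

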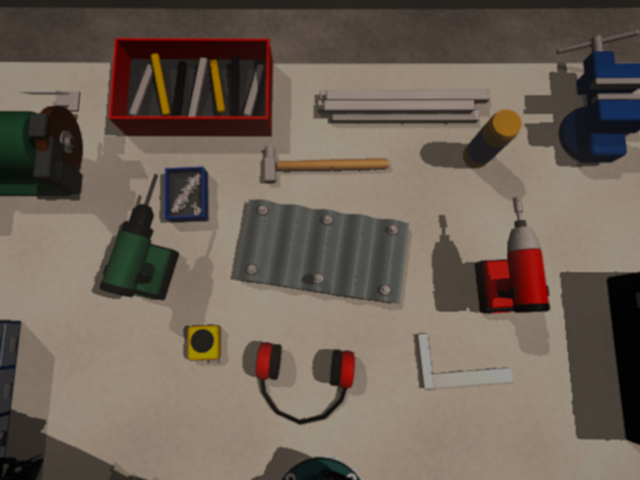

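```bash
cat > h.py <<'E'
import numpy as np,cv2,pickle
def load(n): return pickle.load(open(n+".pkl","rb"))
def K(c): return np.array([[c["fx"],0,c["cx"]],[0,c["fy"],c["cy"]],[0,0,1]]),np.array([c["k1"],0,0,0,0.])
def rays(c,p):
    k,d=K(c); n=cv2.undistortPoints(np.array(p,float).reshape(-1,1,2),k,d).reshape(-1,2)
    E=c["extrinsics"]; return E[:3,3],np.c_[n,np.ones(len(n))]@E[:3,:3].T
def onplane(c,p,z):
    o,r=rays(c,p); return o+r*((z-o[2])/r[:,2])[:,None]
def depthpt(c,p):
    o,r=rays(c,p); z=np.array([c["z_map"][int(round(v)),int(round(u))] for u,v in p]); return o+r*z[:,None]
def tri(c1,p1,c2,p2):
    o1,r1=rays(c1,[p1]);o2,r2=rays(c2,[p2]);r1=r1[0];r2=r2[0]
    s=np.linalg.lstsq(np.c_[r1,-r2],o2-o1,rcond=None)[0]
    a=o1+s[0]*r1;b=o2+s[1]*r2
    return (a+b)/2,np.linalg.norm(a-b)
E
python3 - <<'E'
from h import *
s=load("side0")["img"];t=load("top0")["img"]
cv2.imwrite("pics/sz.png",cv2.resize(s[195:345,245:430],None,fx=4,fy=4,interpolation=cv2.INTER_CUBIC))
cv2.imwrite("pics/tz.png",cv2.resize(t[190:310,225:415],None,fx=4,fy=4,interpolation=cv2.INTER_CUBIC))
a=cv2.resize(s[285:445,395:525],None,fx=3,fy=3);b=cv2.resize(t[190:320,470:560],None,fx=3.7,fy=3.7)
b=cv2.resize(b,(332,480));cv2.imwrite("pics/dz.png",np.hstack([a,b]))
E
```

```text
(no output)
```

View pics/sz.png

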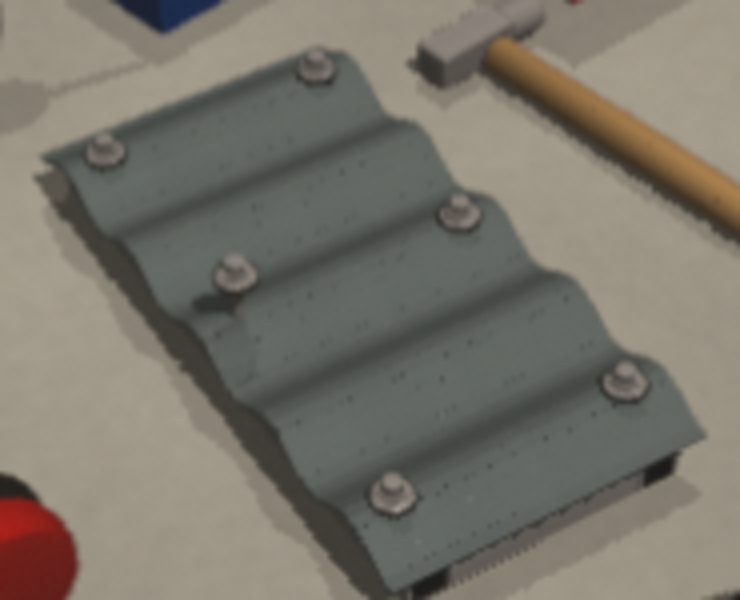

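View pics/tz.png

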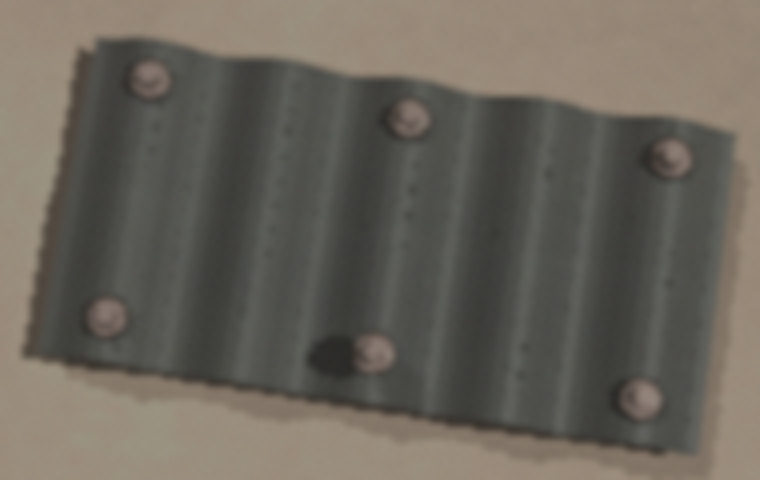

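View pics/dz.png

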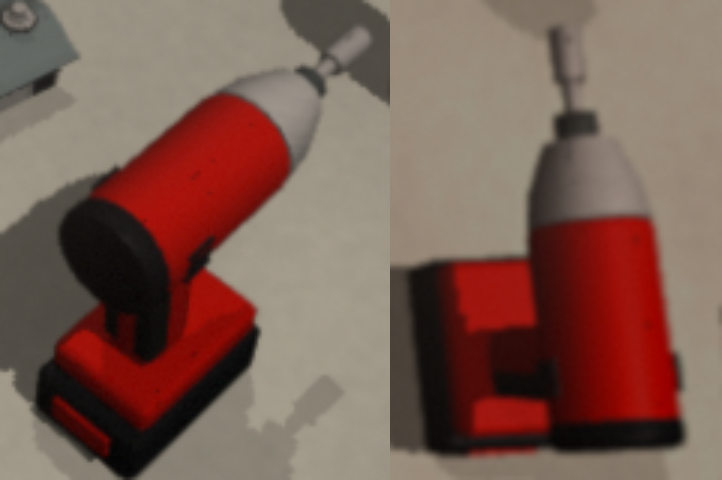

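The near-side middle screw stands proud: it shows in the side crop at (236,262), and in the top crop at (374,352) with a detached shadow. Next I measure all six screws and both tools.

```bash
python3 - <<'E'
from h import *
s=load("side0");t=load("top0")
S=[(316,58),(105,143),(236,263),(460,204),(625,370),(393,482)]
T=[(150,76),(107,315),(374,351),(408,116),(670,156),(639,397)]
for a,b in zip(S,T):
    p=((a[0]+.5)/4-.5+245,(a[1]+.5)/4-.5+195);q=((b[0]+.5)/4-.5+225,(b[1]+.5)/4-.5+190)
    X,e=tri(s,p,t,q); print(p,q,X.round(1),round(e,1),"depth",depthpt(s,[p]).round(0)[0],depthpt(t,[q]).round(0)[0])
# all points clouds for tools
for name,lo in (("red",1),("green",2)):
  for cn,c in (("top",t),("side",s)):
    hsv=cv2.cvtColor(c["img"],cv2.COLOR_BGR2HSV);h=hsv[...,0]
    m=((h<8)|(h>172))&(hsv[...,1]>150) if lo==1 else (h>50)&(h<85)&(hsv[...,1]>80)
    v,u=np.nonzero(m&(c["z_map"]>0)); P=depthpt(c,list(zip(u,v)))
    k=(P[:,2]>150)&(P[:,2]<230)&(P[:,0]>250)&(abs(P[:,1])<600)
    k&=(P[:,1]<0) if lo==1 else (P[:,1]>0)&(P[:,1]<480)
    P=P[k]
    print(name,cn,len(P),P.min(0).round(),P.max(0).round())
    if len(P)<20: continue
    Q=P[P[:,2]>np.percentile(P[:,2],99)-30]; 
    o,(w,hh),a=cv2.minAreaRect(Q[:,:2].astype(np.float32)); print("rect",np.round(o,1),round(w,1),round(hh,1),round(a,1),"ztop",np.percentile(P[:,2],[90,95,99]).round(1))
E
```

```text
(323.625, 209.125) (262.125, 208.625) [650.3 132.3  54.2] 0.6 depth [649. 131.  56.] [650. 132.  57.]
(270.875, 230.375) (251.375, 268.375) [512.4 153.7  53. ] 0.2 depth [510. 150.  57.] [512. 153.  55.]
(303.625, 260.375) (318.125, 277.375) [489.4   3.9  80.2] 0.0 depth [489.   3.  81.] [489.   4.  83.]
(359.625, 245.625) (326.625, 218.625) [627.8 -16.2  52.4] 0.7 depth [623. -22.  59.] [626. -16.  58.]
(400.875, 287.125) (392.125, 228.625) [ 604.2 -165.7   53.7] 1.1 depth [ 602. -169.   58.] [ 603. -165.   55.]
(342.875, 315.125) (384.375, 288.875) [ 466.9 -144.2   53. ] 0.7 depth [ 465. -147.   56.] [ 466. -144.   56.]
red top 1917 [ 424. -435.  170.] [ 532. -369.  217.]
rect [ 478.4 -402.1] 105.6 64.2 2.4 ztop [213.5 214.3 215.5]
red side 2161 [ 411. -437.  154.] [ 532. -376.  216.]
rect [ 477.6 -406.4] 109.3 60.6 0.8 ztop [212.5 213.2 214.4]
green top 1615 [459. 339. 169.] [564. 412. 217.]
rect [512.2 376.1] 55.4 102.8 75.7 ztop [213.5 214.2 215.5]
green side 959 [456. 334. 164.] [570. 399. 215.]
rect [511.7 372.5] 56.9 107.8 75.2 ztop [211.4 212.5 213.9]
```

```bash
cat > st.py <<'E'
from bench import read_state
import numpy as np,sys
from scipy.spatial.transform import Rotation as R
s=read_state();q=s["orientation"];M=R.from_quat(q,scalar_first=True).as_matrix()
print("t",s["clock"],"tcp",s["tcp_pos"].round(1),"w",round(s["width"],3),"F",s["ft_force"].round(1),"q",s["q"].round(2))
print(M.round(3))
p=s["tcp_pos"]
for a in sys.argv[1:]:
    g=np.array(eval(a),float); print(a,"units",(M.T@(g-p)/40).round(2)); p=g
E
python3 st.py 179,520,300 400,120,300 489,4,200 489,4,101
python3 - <<'E'
from h import *
t=load("top0");s=load("side0")
print(onplane(t,[(517.4,199.5)],180), onplane(s,[(395+365/3,285+33/3)],180))
E
```

```text
t 0.1 tcp [178.9 519.5 191.8] w 0.998 F [ 0.1 -0.4  0.3] q [ 1.14  0.09  1.37  0.    1.68 -0.1 ]
[[ 0.326 -0.001 -0.945]
 [ 0.945 -0.002  0.326]
 [-0.002 -1.     0.   ]]
179,520,300 units [ 0.01 -2.7   0.  ]
400,120,300 units [-7.65  0.01 -8.48]
489,4,200 units [-2.01  2.5  -3.05]
489,4,101 units [ 0.01  2.47 -0.  ]
[[ 636.96157138 -397.91653219  180.        ]] [[ 646.01755229 -396.130736    180.        ]]
```

arm_command(moves=[[[0, -0.5, 0], 0, 0], [[0, -0.5, 0], 0, 0], [[0, -0.5, 0], 0, 0], [[0, -0.6, 0], 0, 0], [[0, -0.6, 0], 0, 0], [[-0.3, 0, -0.3], 0, 0], [[-0.5, 0, -0.55], 0, 0], [[-0.5, 0, -0.55], 0, 0], [[-0.5, 0, -0.55], 0, 0], [[-0.5, 0, -0.55], 0, 0], [[-0.5, 0, -0.55], 0, 0], [[-0.5, 0, -0.55], 0, 0]], newtons=20)

```text
clock: 1.3
tcp_pos: [272.4, 346.0, 299.1]
orientation: [-0.575, 0.576, 0.41, -0.411]
ft_force: [0.2, 0.2, -0.5]
width: 0.001
```

arm_command(moves=[[[-0.5, 0, -0.55], 0, 0], [[-0.5, 0, -0.55], 0, 0], [[-0.5, 0, -0.55], 0, 0], [[-0.5, 0, -0.55], 0, 0], [[-0.5, 0, -0.55], 0, 0], [[-0.5, 0, -0.55], 0, 0], [[-0.5, 0, -0.55], 0, 0], [[-0.5, 0, -0.55], 0, 0], [[-0.35, 0, -0.4], 0, 0], [[0, 0, 0], 0, 0]])

```text
clock: 2.3
tcp_pos: [397.1, 118.7, 298.8]
orientation: [0.577, -0.576, -0.408, 0.41]
ft_force: [0.3, 0.6, -0.7]
width: -0.002
```

```bash
python3 st.py 489,4,220 489,4,101
```

```text
t 2.3 tcp [397.1 118.7 298.8] w -0.002 F [ 0.3  0.6 -0.7] q [ 0.15 -0.21  1.44 -0.    1.91 -1.08]
[[ 0.33  -0.003 -0.944]
 [ 0.944 -0.001  0.33 ]
 [-0.002 -1.     0.002]]
489,4,220 units [-1.94  1.97 -3.12]
489,4,101 units [ 0.01  2.97 -0.01]
```

arm_command(moves=[[[-0.3, 0, -0.5], 0, 0], [[-0.3, 0, -0.5], 0, 0], [[-0.35, 0, -0.55], 0, 0], [[-0.35, 0, -0.55], 0, 0], [[-0.35, 0, -0.55], 0, 0], [[-0.3, 0, -0.47], 0, 0], [[0, 0.6, 0], 0, 0], [[0, 0.7, 0], 0, 0], [[0, 0.7, 0], 0, 0], [[0, 0.7, 0], 0, 0], [[0, 0.6, 0], 0, 0], [[0, 0, 0], 0, 0]])

```text
clock: 3.5
tcp_pos: [486.0, 7.8, 163.7]
orientation: [0.578, -0.573, -0.408, 0.413]
ft_force: [-0.7, -0.4, -0.8]
width: 0.001
```

```bash
python3 - <<'E'
from bench import read_camera
from h import *
for n in("side","top"):
    c=read_camera(n); pickle.dump(c,open(n+"1.pkl","wb")); i=c["img"]
    j=i[130:340,230:430] if n=="side" else i[170:320,220:420]
    cv2.imwrite(f"pics/{n}1.png",cv2.resize(j,None,fx=2.8,fy=2.8,interpolation=cv2.INTER_CUBIC))
E
python3 st.py 489,4,101
```

```text
t 3.6 tcp [489.    7.4 168.6] w -0.002 F [-0.2 -1.   0. ] q [-0.1  -0.04  1.55  0.    1.63 -1.34]
[[ 0.325 -0.002 -0.946]
 [ 0.946  0.     0.325]
 [-0.    -1.     0.002]]
489,4,101 units [-0.08  1.69 -0.03]
```

View pics/side1.png

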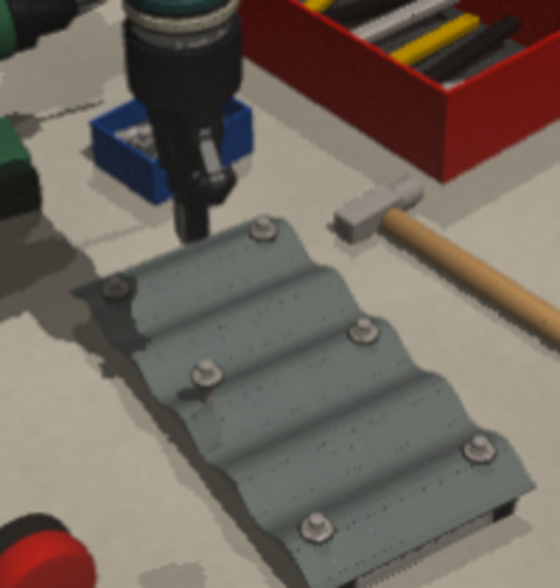

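View pics/top1.png

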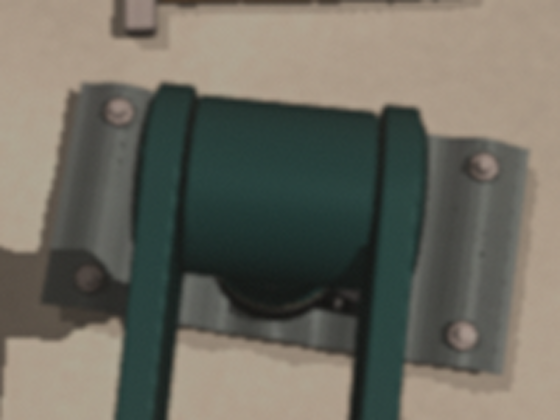

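```bash
python3 - <<'E'
from h import *
s=load("side1");E=np.linalg.inv(s["extrinsics"]);k,d=K(s)
for P in ([489,7.4,168.6],[489.4,3.9,81],[489,4,101]):
    print(P,cv2.projectPoints(np.array([P],float),cv2.Rodrigues(E[:3,:3])[0],E[:3,3],k,d)[0].ravel())
E
```

```text
[489, 7.4, 168.6] [300.32971982 226.97600648]
[489.4, 3.9, 81] [303.59346821 260.10388013]
[489, 4, 101] [302.96596247 253.03928463]
```

The tip appears about 11 px higher in the side view than the TCP projection predicts. I'll look closer before descending.

```bash
python3 - <<'E'
from h import *
s=load("side1")
j=s["img"][165:275,260:350]; cv2.imwrite("pics/tipz.png",cv2.resize(j,None,fx=5.4,fy=5.4,interpolation=cv2.INTER_NEAREST))
for v in range(196,236,3): print(v,[ (int(s["z_map"][v,u])) for u in range(288,314,3)],depthpt(s,[(298,v)]).round(0)[0],s["img"][v,298])
E
```

```text
196 [1536, 1157, 1138, 1152, 1089, 1081, 1091, 1089, 1095] [463. -28. 279.] [23 25 25]
199 [1555, 1169, 1140, 1116, 1097, 1092, 1101, 1108, 1554] [460. -31. 275.] [23 24 25]
202 [1553, 1545, 1148, 1121, 1107, 1132, 1138, 1549, 1545] [462. -28. 266.] [23 24 24]
205 [1544, 1541, 1162, 1135, 1161, 1163, 1531, 1534, 1538] [478.  -4. 236.] [25 27 27]
208 [1534, 1528, 1163, 1160, 1170, 1166, 1530, 1527, 1530] [477.  -5. 230.] [24 28 26]
211 [1517, 1517, 1173, 1167, 1176, 1172, 1522, 1519, 1473] [476.  -7. 224.] [28 29 30]
214 [1513, 1514, 1176, 1174, 1177, 1177, 1462, 1461, 1444] [478.  -3. 214.] [27 28 30]
217 [1504, 1503, 1495, 1453, 1457, 1443, 1440, 1437, 1436] [607. 177.  27.] [76 81 78]
220 [1446, 1448, 1443, 1432, 1426, 1429, 1425, 1427, 1426] [590. 154.  41.] [79 83 80]
223 [1430, 1421, 1425, 1422, 1418, 1421, 1421, 1424, 1426] [581. 143.  44.] [ 97 102  98]
226 [1410, 1413, 1412, 1402, 1421, 1417, 1420, 1420, 1423] [575. 134.  43.] [105 110 105]
229 [1404, 1405, 1404, 1405, 1412, 1412, 1416, 1415, 1418] [572. 132.  37.] [104 109 104]
232 [1399, 1402, 1405, 1404, 1406, 1411, 1413, 1408, 1414] [568. 127.  33.] [106 111 105]
235 [1392, 1400, 1400, 1402, 1402, 1402, 1413, 1406, 1411] [564. 122.  30.] [104 109 104]
```

View pics/tipz.png

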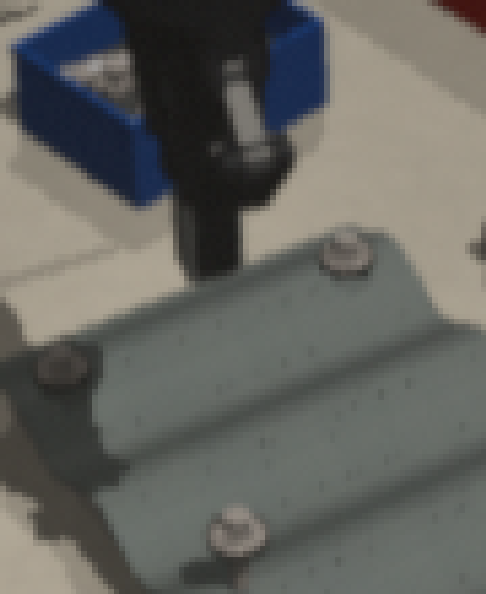

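```bash
python3 - <<'E'
from bench import read_camera,read_state
from h import *
print(read_state()["tcp_pos"])
s=read_camera("side"); pickle.dump(s,open("side2.pkl","wb"))
print(read_state()["tcp_pos"])
j=s["img"][165:275,260:350]; cv2.imwrite("pics/tipz2.png",cv2.resize(j,None,fx=5.4,fy=5.4,interpolation=cv2.INTER_NEAREST))
for v in range(200,240,3): print(v,depthpt(s,[(298,v),(302,v)]).round(0),s["img"][v,298])
E
```

```text
[488.95318094   7.37667839 168.55057581]
[489.92525981   7.17129756 169.90266696]
200 [[465. -24. 266.]
 [468. -32. 270.]] [26 28 28]
203 [[467. -20. 256.]
 [487.  -6. 238.]] [24 27 26]
206 [[478.  -5. 235.]
 [487.  -6. 230.]] [26 28 30]
209 [[477.  -5. 227.]
 [489.  -1. 219.]] [29 30 31]
212 [[478.  -3. 219.]
 [486.  -5. 215.]] [30 32 33]
215 [[630. 209.   1.]
 [618. 175.  28.]] [119 131 137]
218 [[600. 168.  33.]
 [602. 154.  40.]] [83 87 83]
221 [[585. 148.  44.]
 [589. 138.  48.]] [86 90 86]
224 [[580. 141.  42.]
 [584. 132.  46.]] [101 106 102]
227 [[574. 134.  41.]
 [584. 132.  37.]] [104 110 104]
230 [[571. 130.  36.]
 [577. 123.  37.]] [105 111 106]
233 [[565. 122.  36.]
 [572. 117.  35.]] [106 110 105]
236 [[561. 118.  31.]
 [570. 115.  28.]] [104 109 104]
239 [[558. 115.  26.]
 [564. 107.  28.]] [101 106 101]
```

View pics/tipz2.png

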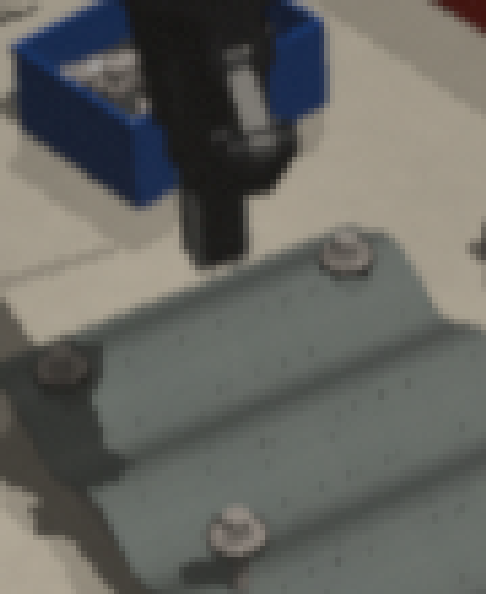

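```bash
python3 - <<'E'
from bench import read_camera,read_state
from h import *
s=load("side0");E=np.linalg.inv(s["extrinsics"]);k,d=K(s)
P=[[179,519.5,191.8],[179,519.5,204.8],[179+14,519.5+40,204.8],[179-14,519.5-40,204.8]]
print(cv2.projectPoints(np.array(P,float),cv2.Rodrigues(E[:3,:3])[0],E[:3,3],k,d)[0].reshape(-1,2).round(1))
j=s["img"][60:200,0:130]; cv2.imwrite("pics/st.png",cv2.resize(j,None,fx=5,fy=4,interpolation=cv2.INTER_NEAREST)[:600])
s=load("top0")
j=s["img"][310:480,0:130]; cv2.imwrite("pics/stt.png",cv2.resize(j,None,fx=4,fy=3.5,interpolation=cv2.INTER_NEAREST)[:600])
E
```

```text
[[ 53.9 168.6]
 [ 52.2 163.9]
 [ 52.  154.4]
 [ 52.5 173.9]]
```

View pics/st.png

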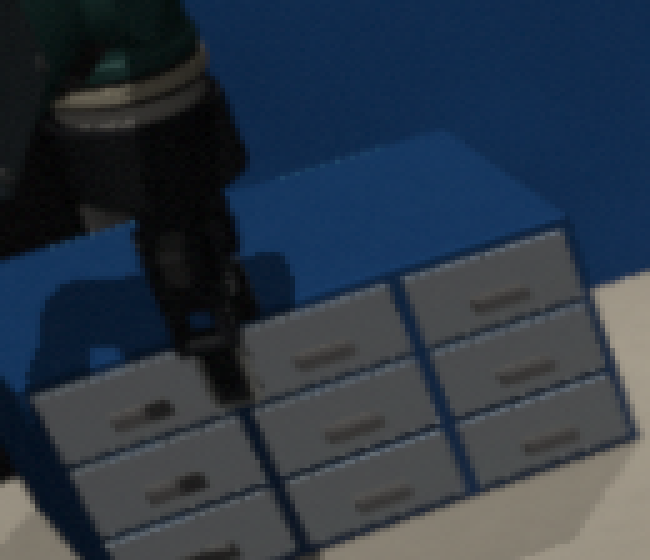

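```bash
python3 - <<'E'
from bench import read_camera,read_state
from h import *
s=load("side0")
for u,v in [(40,150),(45,150),(45,155),(40,140),(48,158),(43,120),(43,100),(30,130)]:
    print(u,v,depthpt(s,[(u,v)]).round(0)[0],s["img"][v,u])
E
```

```text
40 150 [155. 467. 278.] [29 31 31]
45 150 [165. 472. 271.] [11 10 10]
45 155 [161. 470. 261.] [4 6 6]
40 140 [202. 696. 178.] [47 26 10]
48 158 [165. 466. 253.] [16 14 14]
43 120 [185. 492. 328.] [11  8  8]
43 100 [197. 485. 374.] [10 10  9]
30 130 [147. 459. 334.] [14 10  7]
```

The visible fingertips sit about 43 mm above the reported TCP, both now and at the start. I'll profile the whole gripper in depth to find out why.

```bash
python3 - <<'E'
from h import *
s=load("side2")
zm=s["z_map"]
v,u=np.mgrid[60:225,250:350];m=(zm[60:225,250:350]>0)
P=depthpt(s,list(zip(u[m],v[m])))
k=(np.hypot(P[:,0]-490,P[:,1]-7)<75)&(P[:,2]>110);P=P[k];U=u[m][k];V=v[m][k]
for z in range(190,480,8):
    Q=P[(P[:,2]>=z)&(P[:,2]<z+8)]
    if len(Q)<3: continue
    lat=Q@s["extrinsics"][:3,0]; dep=Q@np.array([.63,.77,0])
    print(z,len(Q),"lat",np.percentile(lat,[3,50,97]).round(0),"depth",np.percentile(dep,[3,50]).round(0))
c=np.array([490,7,170.]);print(c@s["extrinsics"][:3,0],c@np.array([.63,.77,0]))
cv2.imwrite("pics/grip.png",cv2.resize(s["img"][0:260,180:420],None,fx=2.3,fy=2.3,interpolation=cv2.INTER_CUBIC))
# static checks: bench plane height
for cn in("side0","top0"):
    c=load(cn);hs=cv2.cvtColor(c["img"],cv2.COLOR_BGR2HSV)
    pts=[(150,240),(400,240),(540,380),(250,420)] if cn=="side0" else [(220,300),(440,330),(300,350),(80,420)]
    print(cn,depthpt(c,pts).round(0).tolist())
E
```

```text
206 19 lat [354. 362. 376.] depth [302. 308.]
214 37 lat [353. 367. 376.] depth [299. 305.]
222 41 lat [354. 363. 376.] depth [298. 304.]
230 37 lat [354. 367. 376.] depth [297. 303.]
238 12 lat [352. 357. 374.] depth [299. 304.]
246 23 lat [346. 354. 363.] depth [291. 310.]
254 51 lat [342. 361. 383.] depth [278. 289.]
262 32 lat [340. 363. 387.] depth [270. 286.]
270 75 lat [336. 363. 386.] depth [266. 295.]
278 70 lat [334. 362. 391.] depth [259. 292.]
286 86 lat [342. 370. 393.] depth [253. 286.]
294 128 lat [345. 377. 394.] depth [252. 263.]
302 118 lat [341. 366. 386.] depth [263. 286.]
310 108 lat [350. 369. 386.] depth [271. 280.]
318 62 lat [359. 372. 385.] depth [273. 278.]
326 45 lat [363. 374. 383.] depth [275. 278.]
334 118 lat [329. 367. 396.] depth [274. 280.]
342 163 lat [330. 366. 397.] depth [274. 281.]
350 159 lat [327. 364. 397.] depth [275. 281.]
358 159 lat [328. 365. 397.] depth [274. 281.]
366 170 lat [329. 367. 399.] depth [274. 281.]
374 285 lat [326. 363. 397.] depth [275. 285.]
382 124 lat [333. 364. 390.] depth [280. 286.]
390 103 lat [329. 362. 394.] depth [276. 283.]
398 203 lat [327. 364. 396.] depth [276. 283.]
406 135 lat [328. 363. 396.] depth [276. 282.]
414 213 lat [328. 363. 395.] depth [276. 283.]
422 166 lat [330. 360. 393.] depth [277. 284.]
430 177 lat [329. 364. 393.] depth [278. 284.]
438 164 lat [329. 364. 393.] depth [277. 284.]
446 170 lat [332. 364. 393.] depth [278. 283.]
454 161 lat [337. 366. 392.] depth [278. 283.]
462 119 lat [347. 371. 393.] depth [278. 282.]
470 70 lat [360. 378. 392.] depth [277. 284.]
366.4351508638209 314.09
side0 [[306.0, 370.0, 1.0], [749.0, -24.0, 3.0], [665.0, -478.0, 3.0], [210.0, -188.0, -0.0]]
top0 [[445.0, 232.0, 2.0], [376.0, -277.0, 3.0], [331.0, 45.0, 0.0], [182.0, 529.0, 4.0]]
```

View pics/grip.png

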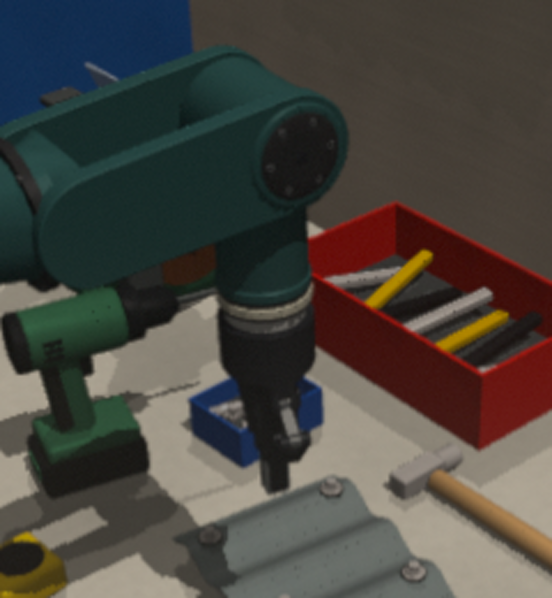

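Static objects agree in both cameras (bench 0–4 mm, home screws about 54 mm). The gripper's visible shape, flange at 375 and tips near 210, also fits a normal 165 mm gripper. So the reported TCP z looks about 40 mm too low compared with the scene. I'll come down in steps and go by the camera.

arm_command(moves=[[[-0.05, 0.3, 0], 0, 0], [[-0.05, 0.3, 0], 0, 0], [[0, 0.3, 0], 0, 0], [[0, 0.2, 0], 0, 0], [[0, 0, 0], 0, 0], [[0, 0, 0], 0, 0], [[0, 0, 0], 0, 0]])

```text
clock: 4.35
tcp_pos: [488.9, 3.1, 125.5]
orientation: [-0.575, 0.576, 0.411, -0.41]
ft_force: [0.0, -0.3, -0.8]
width: 0.001
```

```bash
cat > tip.py <<'E'
from bench import read_camera,read_state
from h import *
import sys
n=sys.argv[1]
p=read_state()["tcp_pos"]
s=read_camera("side"); pickle.dump(s,open(f"side_{n}.pkl","wb"))
print("tcp",p.round(1),read_state()["tcp_pos"].round(1))
u0,v0=int(sys.argv[2]),int(sys.argv[3])
j=s["img"][v0-60:v0+60,u0-60:u0+60]; cv2.imwrite(f"pics/tip_{n}.png",cv2.resize(j,None,fx=5,fy=5,interpolation=cv2.INTER_NEAREST))
v,u=np.mgrid[v0-60:v0+60,u0-60:u0+60];zz=s["z_map"][v0-60:v0+60,u0-60:u0+60];m=zz>0
P=depthpt(s,list(zip(u[m],v[m])))
dark=s["img"][v[m],u[m]].max(1)<60
k=(np.hypot(P[:,0]-p[0],P[:,1]-p[1])<25)&dark&(P[:,2]>p[2]-15)&(P[:,2]<p[2]+150);P=P[k];V=v[m][k];U=u[m][k]
i=np.argsort(V)[-10:]
print("lowest px",V[i].max(),"cols",U[i].min(),U[i].max(),"z lowest",np.sort(P[:,2])[:10].round(0), "center xy low30",P[P[:,2]<P[:,2].min()+30].mean(0).round(1))
# ray of bottom row at near face (12 mm nearer camera than TCP)
d=s["extrinsics"][:3,2].copy();d[2]=0;d/=np.linalg.norm(d)
o,r=rays(s,[(U[i].mean(),V[i].max()+.5)]);c=p-12*d
t=((c-o)@d)/(r[0]@d);print("bottom via ray",(o+t*r[0]).round(1))
E
python3 tip.py a 302 230
```

```text
tcp [488.9   3.1 125.5] [489.    3.1 125.6]
lowest px 231 cols 299 306 z lowest [165. 165. 167. 168. 169. 169. 170. 172. 172. 172.] center xy low30 [483.1  -4.7 182.2]
bottom via ray [482.8  -7.5 169.9]
```

View pics/tip_a.png

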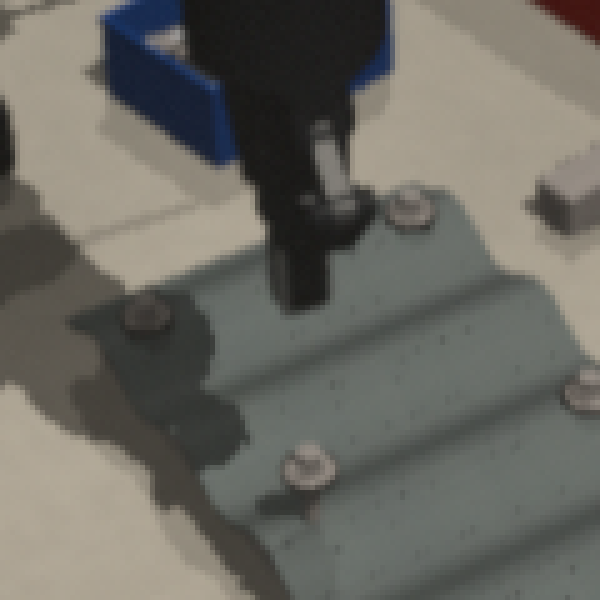

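The tips measure about 169 mm by both depth and ray, against 125 reported, so the 43 mm offset is confirmed. I'll go down 44 mm and check again.

arm_command(moves=[[[0, 0.2, 0], 0, 0], [[0, 0.3, 0], 0, 0], [[0, 0.3, 0], 0, 0], [[0, 0.2, 0], 0, 0], [[0, 0.1, 0], 0, 0], [[0, 0, 0], 0, 0], [[0, 0, 0], 0, 0]])

```text
clock: 5.1
tcp_pos: [488.7, 3.1, 81.1]
orientation: [-0.576, 0.576, 0.411, -0.41]
ft_force: [-0.2, -0.3, -0.8]
width: -0.003
```

```bash
python3 tip.py b 302 240; python3 st.py
```

```text
tcp [488.7   3.1  81.1] [488.9   3.   81.4]
lowest px 248 cols 300 307 z lowest [121. 121. 121. 123. 123. 125. 125. 126. 127. 127.] center xy low30 [482.5  -4.3 137.3]
bottom via ray [482.3  -7.3 125.2]
t 5.15 tcp [488.9   3.   81.4] w 0.001 F [-0.2  0.9  0.7] q [-0.11  0.    1.68  0.    1.46 -1.35]
[[ 0.326  0.001 -0.945]
 [ 0.945 -0.     0.326]
 [ 0.    -1.    -0.001]]
```

View pics/tip_b.png

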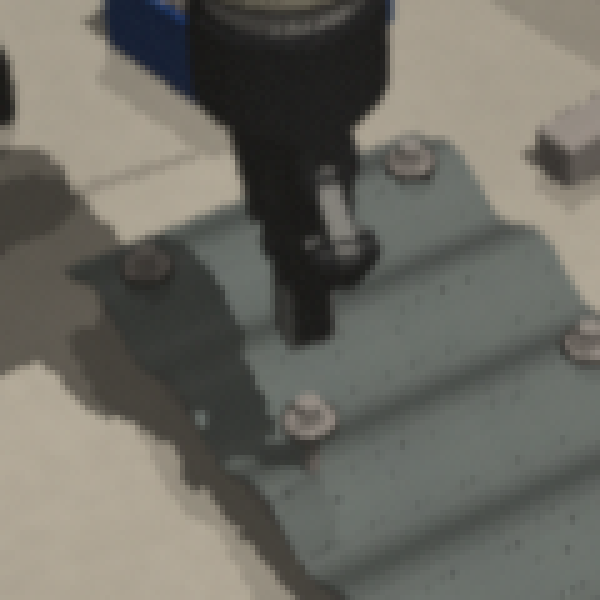

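The arm reports z = 81, level with the head, but it visibly hangs about 43 mm above it with no force. Down 22 mm more, then I'll check.

arm_command(moves=[[[0, 0.15, 0], 0, 0], [[0, 0.2, 0], 0, 0], [[0, 0.15, 0], 0, 0], [[0, 0.06, 0], 0, 0], [[0, 0, 0], 0, 0], [[0, 0, 0], 0, 0]])

```text
clock: 5.75
tcp_pos: [488.5, 3.1, 58.5]
orientation: [0.576, -0.576, -0.411, 0.411]
ft_force: [-0.2, 0.0, 0.7]
width: -0.0
```

```bash
python3 tip.py c 302 240; python3 st.py
```

```text
tcp [488.5   3.1  58.5] [488.7   3.1  58.7]
lowest px 272 cols 300 305 z lowest [44. 45. 52. 56. 56. 59. 60. 60. 60. 61.] center xy low30 [485.3   5.2  57.8]
bottom via ray [479.1  -4.7  58.2]
t 5.8 tcp [488.7   3.1  58.7] w -0.001 F [-1.  -0.3 -0.3] q [-0.11  0.02  1.71  0.    1.41 -1.35]
[[ 0.326  0.    -0.945]
 [ 0.945  0.     0.326]
 [ 0.    -1.    -0.   ]]
```

View pics/tip_c.png

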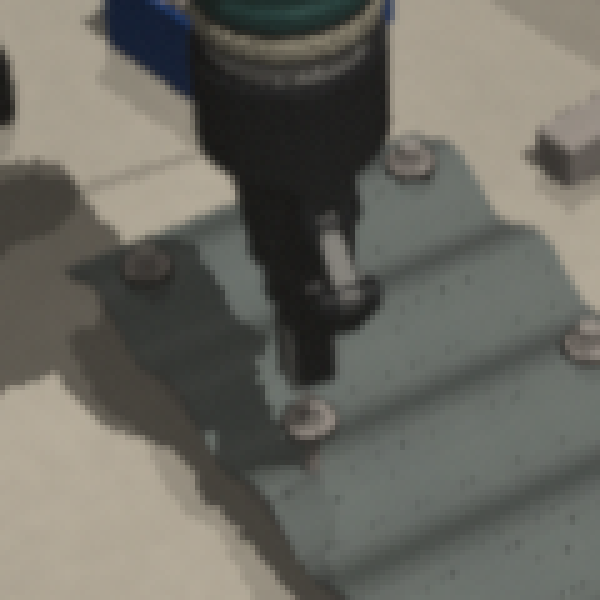

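The fingertips are about 21 mm above the proud head, with a visible gap and no force. Holding about 2.4 s.

arm_command(moves=[[[0, 0, 0], 0, 0], [[0, 0, 0], 0, 0], [[0, 0, 0], 0, 0], [[0, 0, 0], 0, 0], [[0, 0, 0], 0, 0], [[0, 0, 0], 0, 0], [[0, 0, 0], 0, 0], [[0, 0, 0], 0, 0], [[0, 0, 0], 0, 0], [[0, 0, 0], 0, 0], [[0, 0, 0], 0, 0], [[0, 0, 0], 0, 0]])

```text
clock: 7.0
tcp_pos: [488.5, 3.1, 58.5]
orientation: [0.576, -0.576, -0.411, 0.411]
ft_force: [0.7, 0.8, -0.3]
width: -0.002
```

arm_command(moves=[[[0, 0, 0], 0, 0], [[0, 0, 0], 0, 0], [[0, 0, 0], 0, 0], [[0, 0, 0], 0, 0], [[0, 0, 0], 0, 0], [[0, 0, 0], 0, 0], [[0, 0, 0], 0, 0], [[0, 0, 0], 0, 0], [[0, 0, 0], 0, 0], [[0, 0, 0], 0, 0], [[0, 0, 0], 0, 0]])

```text
clock: 8.1
tcp_pos: [488.4, 3.1, 58.5]
orientation: [0.576, -0.576, -0.411, 0.411]
ft_force: [0.4, -0.2, 0.2]
width: -0.003
```

```bash
python3 st.py 488.5,3,300 390,-100,300 390,-300,300 475,-403,300 475,-403,210
```

```text
t 8.1 tcp [488.4   3.1  58.5] w -0.003 F [ 0.4 -0.2  0.2] q [-0.11  0.02  1.71  0.    1.41 -1.35]
[[ 0.326  0.    -0.945]
 [ 0.945  0.     0.326]
 [ 0.    -1.    -0.   ]]
488.5,3,300 units [-0.   -6.04 -0.  ]
390,-100,300 units [-3.24 -0.    1.49]
390,-300,300 units [-4.73 -0.   -1.63]
475,-403,300 units [-1.74 -0.   -2.85]
475,-403,210 units [-0.    2.25  0.  ]
```

arm_command(moves=[[[0, -0.4, 0], 0, 0], [[0, -0.6, 0], 0, 0], [[0, -0.6, 0], 0, 0], [[0, -0.6, 0], 0, 0], [[0, -0.6, 0], 0, 0], [[0, -0.6, 0], 0, 0], [[0, -0.6, 0], 0, 0], [[0, -0.6, 0], 0, 0], [[0, -0.6, 0], 0, 0], [[0, -0.6, 0], 0, 0], [[0, -0.2, 0], 0, 0]])

```text
clock: 9.2
tcp_pos: [489.3, 3.0, 301.6]
orientation: [-0.574, 0.577, 0.412, -0.409]
ft_force: [0.8, -0.1, 0.2]
width: -0.003
```

arm_command(moves=[[[-0.44, 0, 0.2], 0, 0], [[-0.56, 0, 0.25], 0, 0], [[-0.56, 0, 0.26], 0, 0], [[-0.56, 0, 0.26], 0, 0], [[-0.56, 0, 0.26], 0, 0], [[-0.56, 0, 0.26], 0, 0], [[-0.5, 0, -0.17], 0, 0], [[-0.53, 0, -0.18], 0, 0], [[-0.53, 0, -0.18], 0, 0], [[-0.53, 0, -0.18], 0, 0], [[-0.53, 0, -0.18], 0, 0]])

```text
clock: 10.3
tcp_pos: [389.0, -211.5, 297.5]
orientation: [0.576, -0.575, -0.41, 0.411]
ft_force: [0.7, -0.7, -0.4]
width: -0.001
```

arm_command(moves=[[[-0.53, 0, -0.18], 0, 0], [[-0.53, 0, -0.18], 0, 0], [[-0.53, 0, -0.18], 0, 0], [[-0.52, 0, -0.18], 0, 0], [[-0.25, 0, -0.4], 0, 0], [[-0.3, 0, -0.5], 0, 0], [[-0.3, 0, -0.5], 0, 0], [[-0.3, 0, -0.5], 0, 0], [[-0.3, 0, -0.5], 0, 0], [[-0.29, 0, -0.45], 0, 0], [[0, 0, 0], 0, 0], [[0, 0, 0], 0, 0]])

```text
clock: 11.5
tcp_pos: [473.9, -402.5, 297.0]
orientation: [0.577, -0.575, -0.41, 0.411]
ft_force: [-0.0, 0.7, -0.1]
width: -0.002
```

```bash
python3 - <<'E'
from bench import read_camera
from h import *
for n in("side","top"):
    c=read_camera(n); pickle.dump(c,open(n+"3.pkl","wb")); cv2.imwrite(f"pics/{n}3.png",c["img"])
E
python3 st.py 475,-403,191
```

```text
t 11.6 tcp [ 473.8 -402.1  298.5] w 0.002 F [-0.1  0.3 -0. ] q [-0.8   0.26  0.97  0.    1.92 -2.03]
[[ 0.326 -0.    -0.946]
 [ 0.946  0.001  0.326]
 [ 0.    -1.     0.   ]]
475,-403,191 units [-0.01  2.69 -0.04]
```

View pics/side3.png

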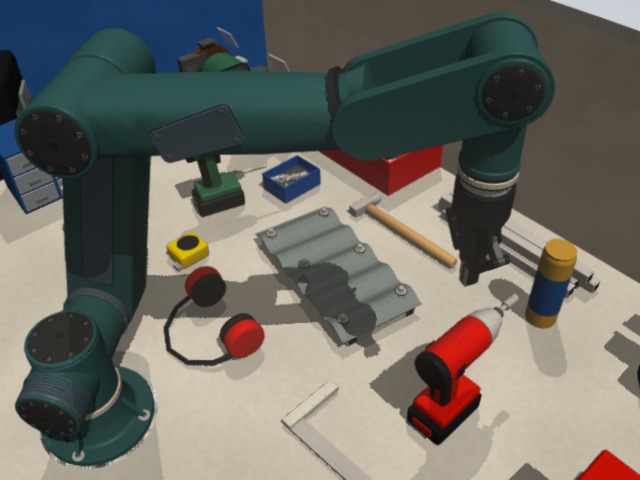

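View pics/top3.png

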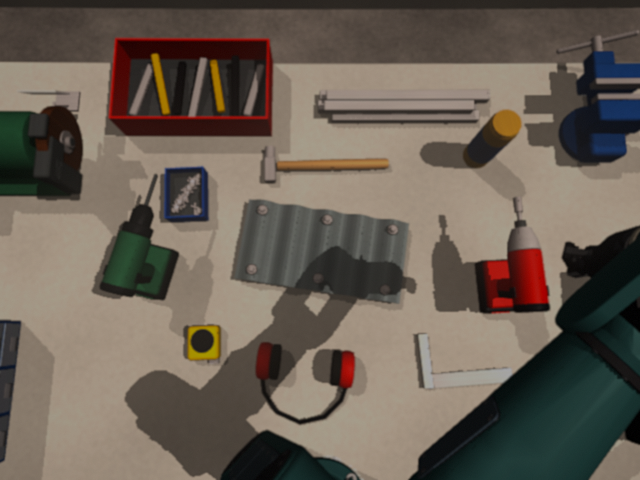

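```bash
python3 tip.py d 472 270; python3 - <<'E'
from h import *
for n in("side3","top3"):
    s=load(n);E=np.linalg.inv(s["extrinsics"]);k,d=K(s)
    P=[[473.8,-402.3,297.8],[473.8,-402.3,341]]
    print(n,cv2.projectPoints(np.array(P,float),cv2.Rodrigues(E[:3,:3])[0],E[:3,3],k,d)[0].reshape(-1,2).round(1))
t=load("top3"); cv2.imwrite("pics/topz3.png",cv2.resize(t["img"][190:320,470:640],None,fx=4,fy=4,interpolation=cv2.INTER_NEAREST))
E
```

```text
tcp [ 473.8 -402.1  298.5] [ 473.8 -402.1  298.9]
lowest px 283 cols 466 472 z lowest [343. 344. 344. 345. 345. 345. 345. 346. 346. 347.] center xy low30 [ 465.6 -408.7  358. ]
bottom via ray [ 465.5 -410.8  343.9]
side3 [[463.3 300. ]
 [467.2 278.9]]
top3 [[557.9 273.4]
 [572.  270.4]]
```

View pics/tip_d.png

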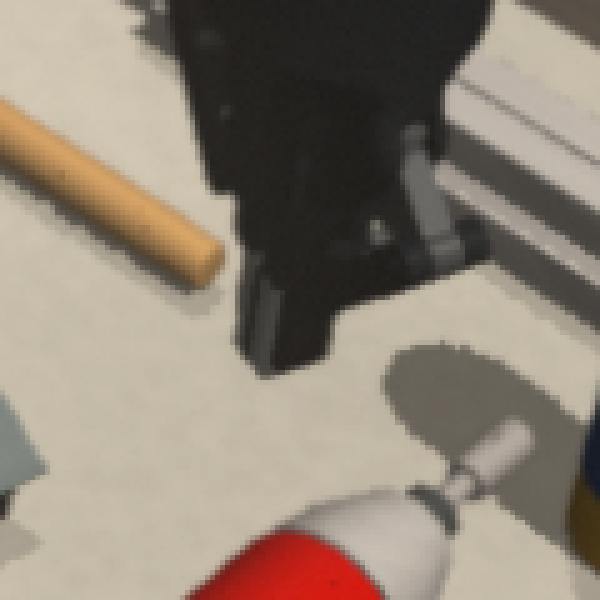

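View pics/topz3.png

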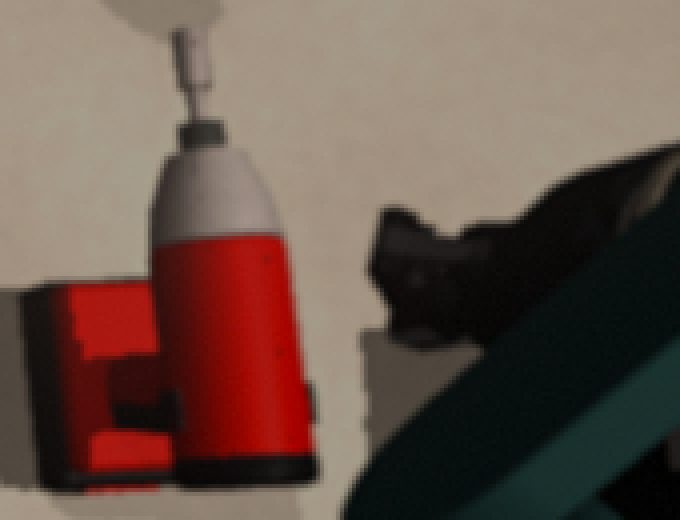

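Both views agree that the tips are at about 342 mm (298 reported), centred over the driver in xy. Descending 88 mm, then I'll look.

arm_command(moves=[[[0, 0.3, 0], 0, 0], [[0, 0.4, -0.03], 0, 0], [[0, 0.4, 0], 0, 0], [[0, 0.4, 0], 0, 0], [[0, 0.4, 0], 0, 0], [[0, 0.2, 0], 0, 0], [[0, 0.1, 0], 0, 0], [[0, 0, 0], 0, 0], [[0, 0, 0], 0, 0]])

```text
clock: 12.55
tcp_pos: [475.6, -403.4, 211.4]
orientation: [-0.575, 0.576, 0.411, -0.41]
ft_force: [-0.2, -0.5, -0.2]
width: -0.003
```

```bash
python3 tip.py e 462 310; python3 st.py
```

```text
tcp [ 475.6 -403.4  211.4] [ 475.7 -403.5  211.6]
lowest px 324 cols 460 466 z lowest [256. 257. 257. 257. 258. 260. 260. 260. 260. 260.] center xy low30 [ 466.7 -409.3  271.8]
bottom via ray [ 468.1 -412.8  257.5]
t 12.6 tcp [ 475.7 -403.5  211.6] w 0.002 F [ 0.1  0.1 -0. ] q [-0.79  0.25  1.15  0.    1.74 -2.03]
[[ 0.326  0.001 -0.945]
 [ 0.945 -0.001  0.326]
 [-0.001 -1.    -0.002]]
```

View pics/tip_e.png

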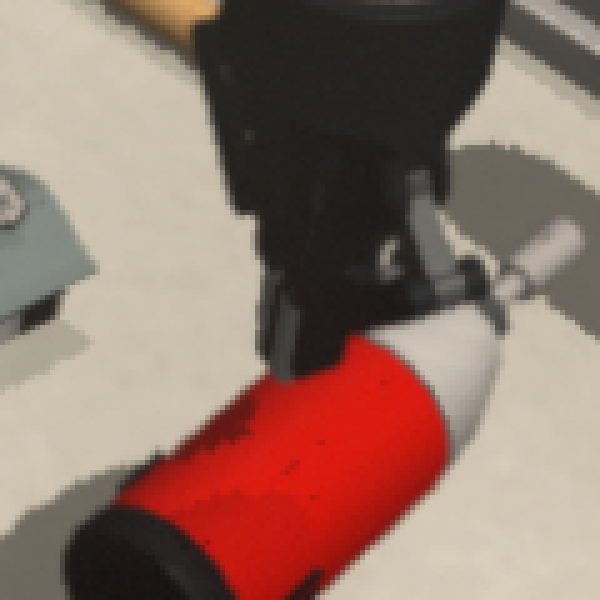

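arm_command(moves=[[[0, 0.15, 0], 0, 0], [[0, 0.2, 0], 0, 0], [[0, 0.15, 0], 0, 0], [[0, 0.06, 0], 0, 0], [[0, 0, 0], 0, 0], [[0, 0, 0], 0, 0]])

```text
clock: 13.2
tcp_pos: [475.4, -403.2, 188.0]
orientation: [0.576, -0.576, -0.411, 0.411]
ft_force: [-0.5, 0.3, 1.0]
width: -0.004
```

```bash
python3 tip.py f 462 320; python3 st.py; python3 - <<'E'
from h import *
s=load("side_f")
for v in range(316,350,2): print(v,[(u,depthpt(s,[(u,v)]).round(0)[0].tolist(),s["img"][v,u].tolist()) for u in (461,465)])
E
```

```text
tcp [ 475.4 -403.2  188. ] [ 475.5 -403.3  188.3]
lowest px 334 cols 458 464 z lowest [229. 231. 232. 233. 235. 235. 235. 236. 236. 236.] center xy low30 [ 467.1 -408.6  246.2]
bottom via ray [ 468.1 -412.8  234.6]
t 13.25 tcp [ 475.5 -403.3  188.3] w 0.006 F [-1.  -0.3  0.6] q [-0.79  0.25  1.19  0.    1.7  -2.03]
[[ 0.326  0.    -0.945]
 [ 0.945 -0.     0.326]
 [-0.    -1.    -0.   ]]
316 [(461, [458.0, -413.0, 284.0], [28, 30, 33]), (465, [466.0, -416.0, 281.0], [27, 28, 31])]
318 [(461, [459.0, -414.0, 279.0], [27, 29, 32]), (465, [464.0, -417.0, 279.0], [26, 27, 32])]
320 [(461, [459.0, -414.0, 276.0], [26, 27, 32]), (465, [464.0, -418.0, 276.0], [23, 25, 29])]
322 [(461, [460.0, -414.0, 270.0], [26, 28, 32]), (465, [456.0, -423.0, 281.0], [25, 26, 30])]
324 [(461, [466.0, -411.0, 259.0], [24, 26, 30]), (465, [456.0, -424.0, 278.0], [25, 27, 32])]
326 [(461, [466.0, -411.0, 254.0], [25, 27, 30]), (465, [457.0, -424.0, 273.0], [25, 27, 29])]
328 [(461, [466.0, -413.0, 251.0], [25, 26, 30]), (465, [471.0, -416.0, 250.0], [24, 26, 30])]
330 [(461, [466.0, -413.0, 247.0], [24, 26, 3
[... 219 characters left out ...]
1.0], [23, 28, 165])]
336 [(461, [481.0, -406.0, 215.0], [24, 31, 194]), (465, [487.0, -409.0, 212.0], [19, 29, 220])]
338 [(461, [478.0, -408.0, 214.0], [19, 30, 218]), (465, [486.0, -410.0, 209.0], [18, 27, 201])]
340 [(461, [477.0, -409.0, 211.0], [17, 25, 195]), (465, [483.0, -413.0, 210.0], [16, 28, 222])]
342 [(461, [477.0, -411.0, 208.0], [16, 24, 169]), (465, [481.0, -415.0, 208.0], [15, 27, 221])]
344 [(461, [473.0, -414.0, 209.0], [18, 25, 198]), (465, [477.0, -418.0, 209.0], [18, 28, 221])]
346 [(461, [470.0, -416.0, 208.0], [18, 28, 201]), (465, [476.0, -420.0, 207.0], [12, 25, 219])]
348 [(461, [466.0, -419.0, 210.0], [17, 26, 201]), (465, [475.0, -421.0, 205.0], [15, 24, 206])]
```

View pics/tip_f.png

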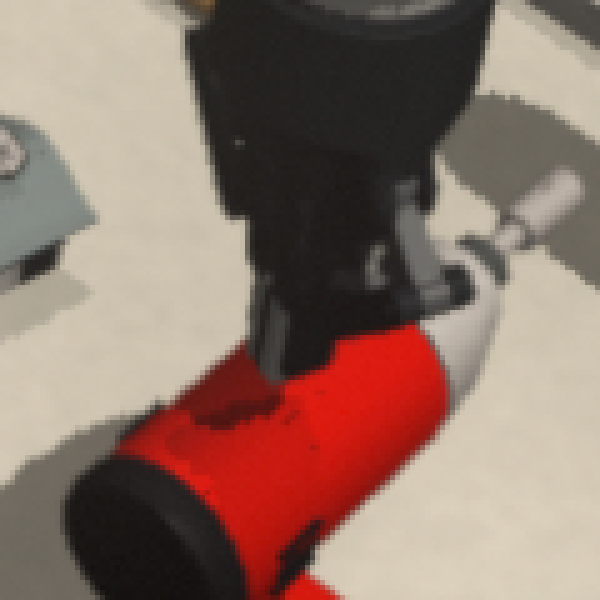

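The tips are about 21 mm above the middle of the red housing (212 mm), with no force. Holding 2.4 s, then handing in.

arm_command(moves=[[[0, 0, 0], 0, 0], [[0, 0, 0], 0, 0], [[0, 0, 0], 0, 0], [[0, 0, 0], 0, 0], [[0, 0, 0], 0, 0], [[0, 0, 0], 0, 0], [[0, 0, 0], 0, 0], [[0, 0, 0], 0, 0], [[0, 0, 0], 0, 0], [[0, 0, 0], 0, 0], [[0, 0, 0], 0, 0], [[0, 0, 0], 0, 0]])

```text
clock: 14.45
tcp_pos: [475.4, -403.2, 188.1]
orientation: [0.576, -0.576, -0.411, 0.411]
ft_force: [0.3, -0.1, -0.3]
width: -0.001
```

arm_command(moves=[[[0, 0, 0], 0, 0], [[0, 0, 0], 0, 0], [[0, 0, 0], 0, 0], [[0, 0, 0], 0, 0], [[0, 0, 0], 0, 0], [[0, 0, 0], 0, 0], [[0, 0, 0], 0, 0], [[0, 0, 0], 0, 0], [[0, 0, 0], 0, 0], [[0, 0, 0], 0, 0], [[0, 0, 0], 0, 0], [[0, 0, 0], 0, 0]])

```text
clock: 15.65
tcp_pos: [475.4, -403.2, 188.1]
orientation: [0.576, -0.576, -0.411, 0.411]
ft_force: [-0.6, -0.2, 0.6]
width: 0.003
```

```bash
python3 st.py; python3 -c "
from bench import hand_in
print(hand_in())"
```

```text
t 15.65 tcp [ 475.4 -403.2  188.1] w 0.003 F [-0.6 -0.2  0.6] q [-0.79  0.25  1.19  0.    1.7  -2.03]
[[ 0.326  0.    -0.945]
 [ 0.945  0.     0.326]
 [ 0.    -1.    -0.   ]]
the job is handed in; nothing more can be done
None
```

I pointed first at the proud screw and then at the red driver, and handed the job in after 15.65 s with the arm still pointing at the driver.

- **Screw:** The proud one is the middle screw on the robot's side of the hatch, at (489, 4) mm. Its head stands about 80.5 mm high; the other five measured 52–54 mm. I held the shut fingertips about 21 mm above it for roughly 2.5 s.
- **Driver:** I crossed high and to one side of the finished screws. I then stopped about 21 mm above the middle of the red housing, at (475, -403) mm with its top near 212 mm, and held there 2.4 s before handing in.
- **Contact:** The force reading stayed at sensor noise, about 1 N or less, so nothing was touched. I never lowered the fingertips over a finished screw or the green drill.

**One check disagreed:** the robot's reported tool height was about 43–45 mm lower than where the cameras showed the fingertips. The side camera showed it at the start, over the screw and over the driver, and one top view agreed. At the screw the arm reported a height level with the head while visibly hanging about 43 mm above it with no force.

I therefore set both pointing heights from the camera, whose readings of the bench and screw heights matched the given dimensions. The reported heights when pointing (58.5 mm and 188 mm) are below the actual tip heights of about 101 mm and 233 mm. I did not find the cause of the offset.

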